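# Eject the pod and trap it on the chute

### The job

Press the yellow eject paddle of the drying dock all the way down with one fingertip, and let the other finger of the same gripper, standing across the chute, stop the green pod that pops out before it slides off into the rinse basin. Do not grip, squeeze or lift the pod, and leave the other things alone. Finish while holding: paddle still fully down under the one finger, pod at rest on the chute, clear of the catch, leaning against the other finger.

Things in the scene. Friction and masses are not known exactly. Their poses are not given: they have to be found in the camera images.
- dock: Fixed black dock, 74 mm wide (x), 180 mm long (y). Origin on the table under it, z up. Its +y is the way the chute runs downhill: yellow paddle at the -y end, then the green pod, then the open chute, then the rinse basin. The head block around the paddle is 93 mm high; nothing but the pod stands up from the chute. Placed and turned anew each time.
- chute (a point): Upper end of the chute floor, mid-width: dock frame x 0, y -66, z 105 mm. Its +y axis runs down the chute along the floor (18 degrees below level), z is square to the floor, x across. The slippery floor is z = 0, from y 0 to the open end at y 150 mm, 41.6 mm wide between walls 8 mm high, 4 mm thick. Black cheeks 15 mm high stand outside the walls from y -1 to 45 mm.
- catch (a point): Middle of the orange catch, at floor level, chute frame y 41 mm (4 mm thick). Up, it stands 8 mm proud in front of the pod; it sinks 1.5 times the paddle's travel, freeing the pod at 5 to 6 mm. A spring pusher behind the pod, 10 mm high, then drives it 14 mm; it slides on by its weight at up to 0.6 m/s and leaves the chute within a second unless stopped.
- paddle_top (a point): Centre of the paddle's level top face (moves with it): dock frame x 0, y -77, z 107 mm when up, 99 mm when down; 40 mm (x) by 30 mm (y). A second fingertip level with the pressed paddle is 9 mm above the chute floor when 57 mm further along y, 23 mm when 100 mm further: it clears the walls and meets the front of the pod, whose top is about 30 mm above the floor.
- paddle (a joint): Travel of the paddle: 0 up, 0.008 m fully down. Spring: 1.4 N to start, 4.2 N at the bottom, plus 1 to 3 N for the catch until the pod is free; springs back when let go.
- pod: Loose all-green pod with a white band, 36 mm across (x), 30 mm along the chute (y), 32 mm high, about 120 g. Origin at the centre of its underside, on the chute floor; axes as the chute's. It waits at y 24 mm in the chute's frame: rear 19 mm, front top edge 58 mm level distance from the paddle's centre. To let it clear the catch, the stopping finger's near face must be 66 to 130 mm from there.
- basin: Fixed steel rinse basin below the open end of the chute, 220 x 200 mm, 40 mm high. The pod must not get there.
- spare_pod: Loose blue pod on the counter beside the dock, 36 x 30 x 32 mm; leave alone. Origin at its underside.
- forceps: Loose steel ring forceps lying beside the dock, 130 mm long, 5 mm thick; leave alone.
- brush: Loose blue cleaning brush lying on the counter; leave alone.
- cup: Loose steel cup, 72 mm wide, 90 mm high; leave alone.
- spray: Loose white bottle, 66 mm wide, 180 mm high; leave alone.
- tub: Loose clear tub with black lid, 80 mm wide, 75 mm high; leave alone.
- dish: Loose steel bowl, 120 mm wide, 35 mm high; leave alone.
Things that resemble listed ones, but are neither listed nor needed, are in the scene too. Several things have the shape of the pod; the one meant has the colours described above. There is more than one size of the dock; the job needs the larger.

How it is judged:
By the outcome, as a careful person would: the job done as asked, in the order asked, and still so for the second after the job is handed in, while the arm keeps its last pose, push and grip.
It also fails if it takes over 38 s, if anything falls off the work surface, if the arm or the gripper's body presses on something with over 40 N, if the wrist force passes 120 N, or if a joint passes its speed limit or range.

### The arm

A 7-joint arm with a two-finger parallel gripper is mounted at the origin on the work surface. World frame = base frame: x ahead of the robot, y to its left, z up, the work surface at z = 0. Lengths are in m, angles in rad, forces in N, time in s.
With the tool pointing down it reaches from about 0.35 to 0.9 m from the base axis. Payload 19.9 kg.
Tool frame: the origin (TCP) lies between the finger pads; the fingertips stand 19 mm ahead of it and the grasp point (between the pads) is the TCP; z points along the fingers, y is the line along which they close (so a half turn about z gives the same grasp; the last joint's range is limited). The gripper opens to 94 mm and grips with 3 to 60 N. Pads are 16 mm wide; open, the fingers measure 119 mm over their backs; the gripper's body (75 mm by 177 mm) begins 78 mm behind the grasp point.
Start: joints at [-1.367, 0.417, -0.01, 1.614, 0.005, 1.111, -0.053], TCP at [0.152, 0.606, 0.224] pointing down, gripper open.
Joint ranges: [-2.81, 2.81], [-0.39, 2.02], [-1.27, 1.25], [0.06, 2.57], [-1.19, 4.33], [0.19, 2], [-2.82, 2.82]. Speed limits (rad/s): [1.89, 1.89, 2.39, 2.39, 3.01, 3.01, 3.01].

### API

Orientations are given as a 3x3 rotation matrix whose columns are the frame's x, y, z axes.
In Python, from rig import robot gives the robot as it stands. Calls block until the motion is done:
- robot.move_ptp(position, orientation): joint-space move of the TCP to a pose.
- robot.move_linear(position, velocity=0.15, frame=None, threshold=None): straight line of the TCP; frame=None keeps the orientation; velocity is the mean speed in m/s. With threshold (N) it stops when the force on the tool has changed by that much, and returns True; else False.
- robot.goto_joints(angles): joint-space move.
- robot.gripper_to(opening): finger opening in m; the grip force is fixed at half the most; returns when the fingers have stopped.
- robot.pause(seconds).
- robot.ik(position, orientation): joint angles nearest the present ones, or None.
- robot.get_state(): the state.
- robot.grab_frame(name): name is "scene" or "top" or "wrist"; returns the picture (420x560x3 uint8, red, green, blue); there is no depth.
- robot.camera_info(name): a dict with "fx", "fy", "cx", "cy" (pixels), "rvec" (rotation vector, rad) and "tvec" (3), from world to camera coordinates, as OpenCV has them. Camera axes: x right, y down, z forward; pixel columns grow to the right and rows downward; lengths in m; the calibration is good to about 2 mm. A picture is of the moment at which its call begins: read the wrist's pose just before it. camera_info takes no time and is no camera call; for the wrist camera it gives the pose at the moment of the call.
A pose or a line that the arm cannot do raises robot.PlanningError and nothing moves.
- robot.sign_off(): hands the job in; it is judged then, once.
The state is a dict: "time": time; "qpos": joint angles; "joint_vel": joint speeds; "effort": joint torques, N m; "ee_pos": TCP position; "tool_rot": TCP orientation; "force": force on the tool from outside, world axes, zero at the start; "moment": the same for the moment, N m; "opening": finger opening in m; "grasp_force": force on a finger pad.
Only numpy, scipy, OpenCV 4.12 (cv2) and the standard library are available. Lean on these libraries where they do the work, as an engineer would, in place of code of your own. Each camera call takes 0.05 s, during which the arm holds its last target. There are 200 camera calls.

## Working session

There is one attempt and no reset: what is moved stays moved. The work goes in short steps, each a Python script; the robot and the scene stay as the last script left them, time stands still between calls to the robot, and variables do not carry over. Pictures are saved under pics/ and viewed, at most 10 in all, crops included, and the job is handed in when it is done.

```bash
mkdir -p pics; ls; python3 - <<'E'
from rig import robot
import cv2,numpy as np
for n in("scene","top"):
    f=robot.grab_frame(n); cv2.imwrite(f"pics/{n}.png",f[:,:,::-1])
    print(n,robot.camera_info(n))
s=robot.get_state();print(s['time'],s['opening'],s['ee_pos'],s['tool_rot'])
E
```

```text
pics
scene {'fx': 420.2249449809376, 'fy': 420.2249449809376, 'cx': 275.9307045429702, 'cy': 211.38381423666507, 'rvec': array([ 2.08481393,  0.69190331, -0.38412311]), 'tvec': array([-0.42802069, -0.07808431,  1.62748105])}
top {'fx': 426.4622421366423, 'fy': 426.4622421366423, 'cx': 279.05285904815895, 'cy': 220.74606018396486, 'rvec': array([ 2.16760234, -2.14355457,  0.13149652]), 'tvec': array([0.02774645, 0.48255324, 1.25396183])}
0.1 0.09406600000791476 [0.15198051 0.60592378 0.22393112] [[-9.69973284e-01  2.43211431e-01 -1.65242112e-04]
 [ 2.43211470e-01  9.69972736e-01 -1.03582661e-03]
 [-9.16445294e-05 -1.04491292e-03 -9.99999450e-01]]
```

View pics/scene.png

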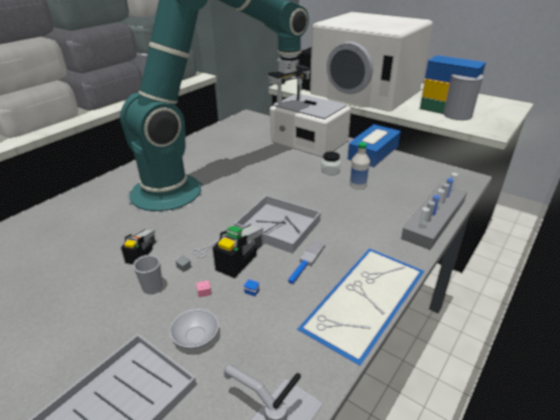

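View pics/top.png

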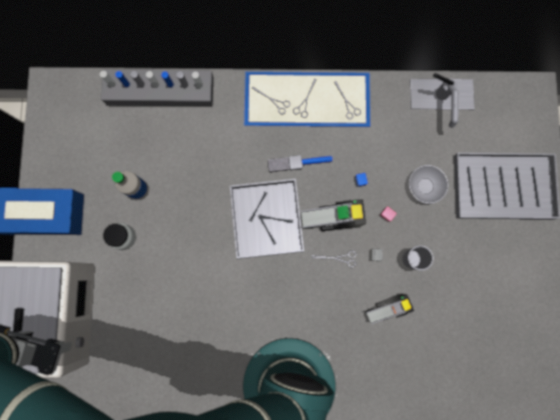

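The larger dock is at scene (237,245) and top (335,215), with its yellow paddle at scene (227,245) and top (356,212), and its green pod at scene (234,232) and top (344,212). Candidates that could be mistaken for them:
- **Small dock:** scene (138,243), top (390,308). It is too small.
- **Pod shapes:** pink, top (388,214); grey, top (376,255); blue, top (361,180). All are the wrong colour.

I choose the large dock with the green pod. Next I'll check it in a crop and triangulate.

```bash
cat > h.py <<'E'
import cv2,numpy as np
def cam(i):
    R=cv2.Rodrigues(np.array(i['rvec']))[0]; t=np.array(i['tvec']).ravel()
    return np.array([[i['fx'],0,i['cx']],[0,i['fy'],i['cy']],[0,0,1.]]),R,t
def ray(i,p):
    K,R,t=cam(i); d=R.T@np.linalg.inv(K)@np.array([p[0],p[1],1.]); return -R.T@t,d/np.linalg.norm(d)
def plane(i,p,z):
    c,d=ray(i,p); return c+d*(z-c[2])/d[2]
def tri(i,p,j,q):
    a,u=ray(i,p); b,v=ray(j,q)
    s=np.linalg.lstsq(np.c_[u,-v],b-a,rcond=None)[0]; A=a+s[0]*u;B=b+s[1]*v
    return (A+B)/2,np.linalg.norm(A-B)
def proj(i,P):
    K,R,t=cam(i); p=K@(R@np.asarray(P)+t); return p[:2]/p[2]
def mask(f,lo,hi):
    return cv2.inRange(cv2.cvtColor(f,cv2.COLOR_RGB2HSV),lo,hi)
Y=((22,150,90),(35,255,255)); G=((50,120,40),(85,255,255))
def blobs(m,amin=15):
    n,_,st,c=cv2.connectedComponentsWithStats(m)
    return [(st[k].tolist(),c[k].round(2).tolist()) for k in range(1,n) if st[k][4]>=amin]
E
python3 - <<'E'
from h import *
from rig import robot
I={}
for n,(x,y) in {"scene":(210,215),"top":(295,190)}.items():
    f=cv2.imread(f"pics/{n}.png")[:,:,::-1].copy();I[n]=robot.camera_info(n)
    for nm,c in(("Y",Y),("G",G)): print(n,nm,blobs(mask(f,*c)))
    c=f[y:y+60,x:x+80]; 
    cc=cv2.resize(c,None,fx=6,fy=6,interpolation=cv2.INTER_CUBIC)
    cv2.imwrite(f"pics/crop_{n}.png",cc[:,:,::-1])
a=cv2.imread("pics/crop_scene.png");b=cv2.imread("pics/crop_top.png")
cv2.imwrite("pics/crops.png",cv2.resize(np.hstack([a,b]),(800,300)))
E
```

```text
scene Y [([423, 80, 26, 21, 424], [435.47, 89.78]), ([218, 238, 16, 13, 155], [225.92, 243.69]), ([124, 240, 12, 8, 71], [129.56, 243.41])]
scene G [([422, 99, 22, 13, 131], [432.21, 105.11]), ([359, 142, 7, 6, 37], [361.92, 144.7]), ([228, 226, 13, 6, 50], [234.5, 228.78]), ([227, 233, 13, 6, 34], [233.71, 235.53])]
top Y [([351, 205, 12, 14, 133], [356.61, 211.27]), ([402, 299, 10, 12, 79], [406.01, 304.44])]
top G [([113, 172, 11, 11, 88], [117.62, 176.9]), ([338, 206, 11, 13, 117], [342.6, 212.2])]
```

View pics/crops.png

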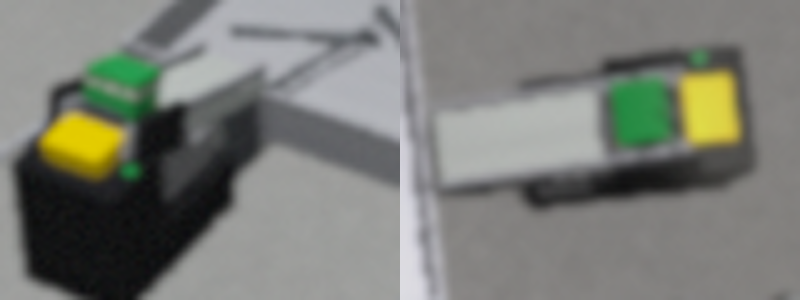

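The crops confirm the choice: yellow paddle, green pod with a white band and a grey chute running left towards the basin (in the top image, paddle (357,212) and chute end about (302,220)).

```bash
cat >> h.py <<'E'
def pose(pad,u,opening,tipz,off=0):
    "TCP position & rotation, the paddle finger (tool -y side) centred at pad+off*u, tip at tipz"
    z=np.array([0,0,-1.]); y=np.r_[u,0]; R=np.c_[np.cross(y,z),y,z]
    p=np.r_[pad[:2]+u*(off+opening/2+.00625),tipz+.019]
    return p,R
E
python3 - <<'E'
from h import *
from rig import robot
S,T=robot.camera_info("scene"),robot.camera_info("top")
# top-face centre: scene top face of paddle from crop (5x scale)
print(tri(T,(356.8,211.5),S,(210+83/5,215+136/5)))
print('pod',tri(T,(343,212),S,(210+122/5,215+72/5)))
pad=plane(T,(356.8,211.5),.107); end=plane(T,(302.4,220),.059)
u=(end-pad)[:2]; print(pad,end,np.linalg.norm(u)); u/=np.linalg.norm(u);print(u,np.degrees(np.arctan2(u[1],u[0])))
for s in(1,-1):
    p,R=pose(pad,u,.072,.18)
    R=R@np.diag([s,s,1.]); print(p,robot.ik(p,R))
print(robot.camera_info('wrist'))
E
```

```text
(array([ 0.50284493, -0.18666488,  0.10471502]), np.float64(0.003049401163910968))
pod (array([ 0.49789341, -0.14521707,  0.12282209]), np.float64(0.0018622867257844203))
[ 0.50143603 -0.18734242  0.107     ] [ 0.4815692  -0.03566581  0.059     ] 0.1529721772103768
[-0.1298722   0.99153074] 97.46220729667445
[ 0.49594893 -0.14545025  0.199     ] [-0.52469089  0.3632112   0.92050335  1.93000549 -0.33995511  1.01223813
  2.24936048]
[ 0.49594893 -0.14545025  0.199     ] [-0.56193624  0.3829097   0.97442475  1.93083838 -0.37119721  1.02021006
 -0.8625619 ]
{'fx': 294.9052018402589, 'fy': 294.9052018402589, 'cx': 280.89786036016096, 'cy': 207.71632417120688, 'rvec': array([-2.30478594, -1.79663616, -0.23867227]), 'tvec': array([-0.62549953, -0.02572854,  0.39132845])}
```

```bash
python3 - <<'E'
from h import *
from rig import robot
pad=np.array([.5014,-.1873]);u=np.array([-.12987,.99153])
p,R=pose(pad,u,.072,.24); R=R@np.diag([-1,-1,1.])
robot.move_ptp(p,R); 
w=robot.camera_info('wrist');f=robot.grab_frame('wrist')
cv2.imwrite('pics/w1.png',f[:,:,::-1]); np.save('w1.npy',w,allow_pickle=True)
for nm,c in(("Y",Y),("G",G)): print(nm,blobs(mask(f,*c),60))
for P in([*pad,.107],[*(pad+u*.1537),.059]): print(proj(w,P))
s=robot.get_state();print(s['time'],s['ee_pos'],s['force'])
E
```

```text
Y [([305, 180, 28, 37, 944], [318.74, 197.76]), ([376, 368, 16, 14, 166], [383.42, 375.75])]
G [([275, 182, 25, 33, 88], [291.99, 190.1]), ([267, 185, 28, 36, 916], [280.11, 202.58])]
[321.69648064 199.9949182 ]
[193.03940984 190.83992353]
3.0583 [ 0.49614245 -0.14481026  0.2588825 ] [ 0.14384292 -1.02436842 -0.38386251]
```

View pics/w1.png

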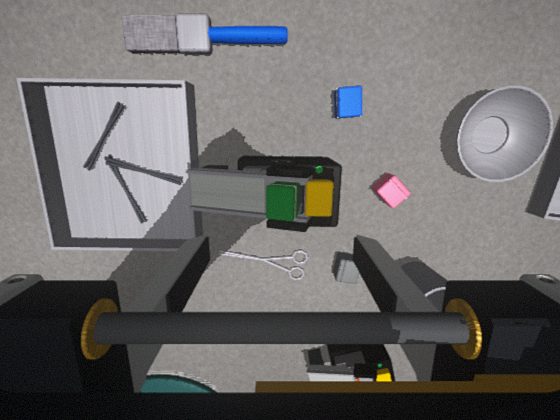

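The wrist view shows the paddle at (319,198), the pod at (281,203) and the chute's open end at about (190,190). All are within 3 px of the prediction. I'll correct from this view.

```bash
python3 - <<'E'
from h import *
w=np.load('w1.npy',allow_pickle=True).item()
f=cv2.imread('pics/w1.png')[:,:,::-1].copy()
m=mask(f,*Y); m[260:]=0
c=max(cv2.findContours(m,0,2)[0],key=cv2.contourArea); r=cv2.minAreaRect(c); print(r)
P=np.array([plane(w,q,.107)[:2] for q in cv2.boxPoints(r)]); print(P.mean(0),[np.linalg.norm(P[i]-P[i-1]).round(4) for i in range(4)])
e=[P[i]-P[i-1] for i in range(4)]
print([np.degrees(np.arctan2(*d[::-1])).round(1) for d in e])
pad=P.mean(0); end=plane(w,(190,190.5),.059)[:2]; d=end-pad;print(end,np.linalg.norm(d),np.degrees(np.arctan2(d[1],d[0])))
# ~ brightness along column profile at chute end, rows 180-205
g=cv2.cvtColor(f,cv2.COLOR_RGB2GRAY); print(g[160:222:2,196], g[190,182:202])
m=mask(f,*G); k=max(cv2.findContours(m,0,2)[0],key=cv2.contourArea);print(cv2.minAreaRect(k),plane(w,cv2.minAreaRect(k)[0],.122))
cv2.imwrite('pics/w1c.png',cv2.resize(f[145:240,180:350,::-1],(765,428),interpolation=cv2.INTER_CUBIC))
E
```

```text
((318.5, 198.0), (36.0, 27.0), 90.0)
[ 0.50282138 -0.18354307] [np.float64(0.0401), np.float64(0.0288), np.float64(0.0402), np.float64(0.0298)]
[np.float64(8.7), np.float64(-82.5), np.float64(-169.9), np.float64(97.5)]
[ 0.48137742 -0.0311299 ] 0.15391432071663802 98.00873383000345
[ 62  59  64  67  79  89 100 115 120 123 118 126 121 122 117 120 117 117
 119 127 123 120 123  70  99  96  63  63  64  59  63] [111 111 110 112 113 112 114 106 105 112 120 121 117 119 120 124 123 128
 122 121]
((280.5, 202.5), (35.0, 27.0), 90.0) [ 0.49650228 -0.14277622  0.122     ]
```

View pics/w1c.png

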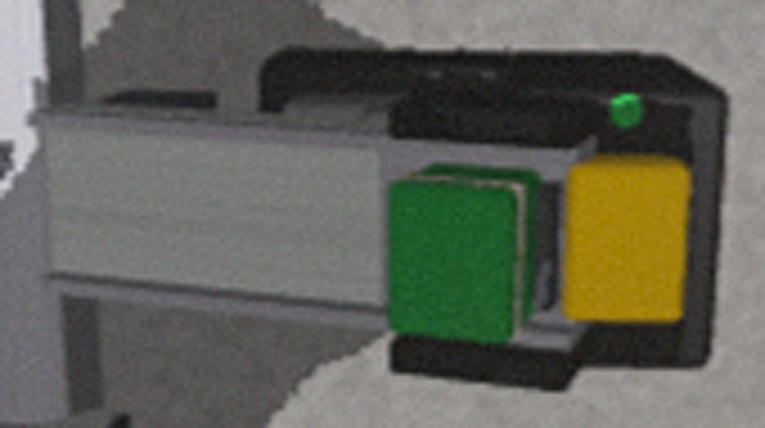

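```bash
cat > plan.py <<'E'
from h import *
from rig import robot
a=np.radians(97.8);u=np.array([np.cos(a),np.sin(a)]);pad=np.array([.5025,-.1843])
OP=.074
def at(z):
    p,R=pose(pad,u,OP,z,off=-.002); return p,R@np.diag([-1,-1,1.])
E
python3 - <<'E'
from plan import *
robot.gripper_to(OP)
p,R=at(.17); robot.move_linear(p,.1,R)
robot.move_linear(at(.118)[0],.1)
s=robot.get_state();print(s['time'],s['opening'],s['ee_pos']-at(.118)[0],s['force'])
w=robot.camera_info('wrist');f=robot.grab_frame('wrist');cv2.imwrite('pics/w2.png',f[:,:,::-1])
g=robot.grab_frame('scene')[200:275,190:290,::-1];cv2.imwrite('pics/s2.png',g)
a=cv2.resize(g,(400,300),interpolation=cv2.INTER_CUBIC);cv2.imwrite('pics/both2.png',np.hstack([cv2.resize(f[:,:,::-1],(400,300)),a]))
E
```

```text
5.1 0.07367079409904283 [ 0.00013424 -0.00027199  0.00030364] [ 0.34176691 -0.24288796 -0.03679165]
```

View pics/both2.png

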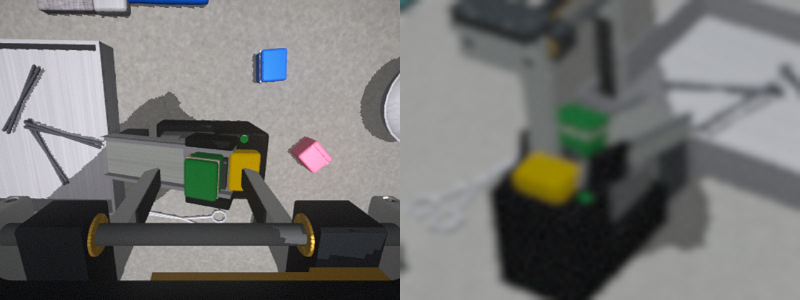

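The wrist view shows the right finger near the paddle at about (245,172) and the left finger in front of the pod at (155,172). Before pressing I'll compare where the fingertips are with where they were predicted.

```bash
python3 - <<'E'
from plan import *
f=cv2.imread('pics/w2.png')[:,:,::-1].copy();w=robot.camera_info('wrist');S=robot.camera_info('scene')
tip=np.r_[pad-.002*u,.118]; tip2=np.r_[pad+u*(.0785+.006),.118]; pc=np.r_[pad,.107]
for P in(tip,tip2,pc): print(proj(w,P).round(1),proj(S,P).round(1))
m=mask(f,*Y);m[300:]=0;print(blobs(m,60))
s=np.load('w1.npy',allow_pickle=True)
a=f[170:310,180:390].copy()
a=cv2.resize(a,None,fx=3.8,fy=3.8,interpolation=cv2.INTER_CUBIC)
for P,c in((tip,(255,0,0)),(tip2,(255,0,0)),(pc,(255,0,255))):
    q=(proj(w,P)-[180,170])*3.8; cv2.circle(a,tuple(int(v) for v in q),4,c,-1)
cv2.imwrite('pics/w2c.png',a[:,:,::-1]);print(a.shape)
E
```

```text
[349.  247.5] [225.8 238.5]
[216.8 247.6] [242.5 222.6]
[342.6 241.2] [226.5 241.1]
[([319, 209, 46, 58, 1667], [338.53, 232.86])]
(532, 798, 3)
```

View pics/w2c.png

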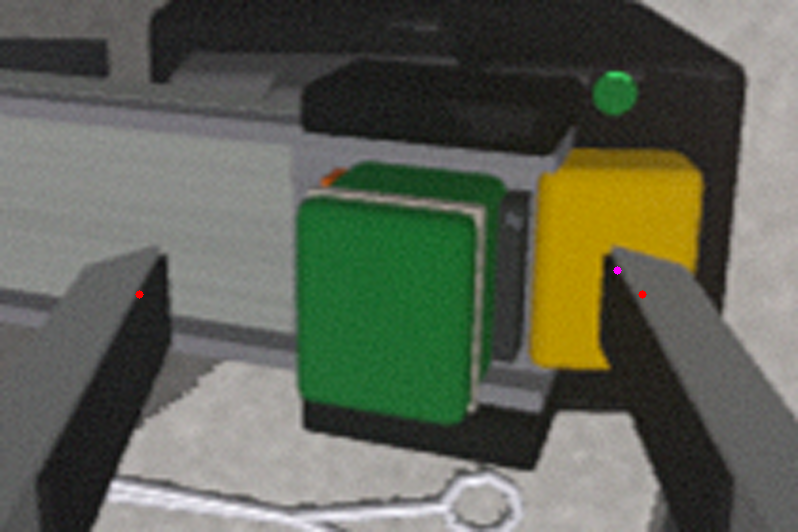

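The predicted tip centres (red) match the visible fingers, and the paddle centre (magenta) matches the yellow face. The paddle finger is well placed, so I'll press.

```bash
python3 - <<'E'
from plan import *
for k in range(4):
    hit=robot.move_linear(at(.096)[0],.04,threshold=15)
    s=robot.get_state();print(hit,s['time'],s['ee_pos'][2]-.019,s['force'].round(2),s['moment'].round(2))
    if not hit or abs(s['force'][2])>9: break
robot.pause(.8)
s=robot.get_state();print(s['time'],s['ee_pos']-.019*np.array([0,0,1]),s['force'].round(2))
f=robot.grab_frame('wrist')[:,:,::-1];cv2.imwrite('pics/w3.png',f)
g=robot.grab_frame('scene')[200:275,190:290,::-1]
cv2.imwrite('pics/both3.png',np.hstack([cv2.resize(f[170:320,180:380],(400,300)),cv2.resize(g,(400,300),interpolation=cv2.INTER_CUBIC)]))
E
```

```text
True 5.6917 0.09897929662811313 [-4.8   3.99 19.49] [ 0.38  1.09 -0.14]
6.4917 [ 0.4973824  -0.143448    0.09901996] [-4.2   3.51 16.55]
```

View pics/both3.png

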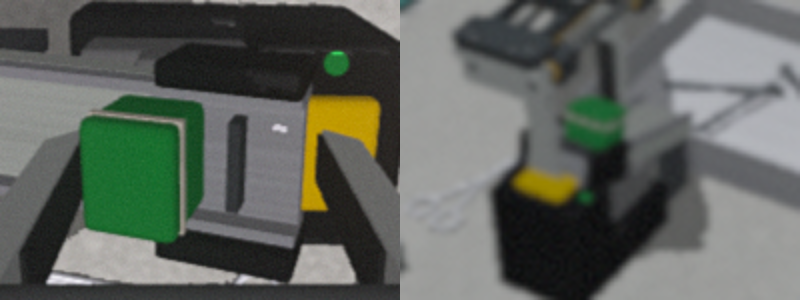

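The paddle is bottomed at 99 mm under about 16 N. The pod, in the left panel at (140,165), rests against the stopping finger with a clear gap to the extended pusher at (237,160). That matches the asked-for final state.

```bash
python3 - <<'E'
from plan import *
a=cv2.imread('pics/w3.png')[:,:,::-1].copy();f=robot.grab_frame('wrist')
for x in(a,f): print(max(blobs(mask(x,*G),60),key=lambda b:b[0][4]))
s=robot.get_state();print(s['time'],s['ee_pos'][2]-.019,s['force'].round(1))
print(robot.sign_off())
E
```

```text
([220, 228, 50, 64, 2801], [244.99, 258.68])
([220, 228, 50, 64, 2800], [244.94, 258.64])
6.6417 0.09902709736852479 [-4.2  2.8 16.4]
the job is handed in; nothing more can be done
None
```

I handed the job in at 6.6 s: the paddle is held fully down by one finger at about 16 N, and the green pod is at rest on the chute against the other finger, placed about 78 mm from the paddle centre (66–130 mm allowed).

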